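Fetch a bracket through the pass box

TASK

Before opening the pass box, feel with the gripper that its inner gate is really shut: press its T bar down from above until it stops firmly. Then push the thumb latch sideways, all the way away from the robot, so that the cover springs fully open. Lift the printed bracket out and set it gently, not dropped, flat on its base and lengthwise inside the long shallow tray; leave the gate shut, the cover open and everything else standing where it is.

Things in the scene. Friction and masses are not known exactly. Their poses are not given: they have to be found in the camera images.
- passbox: Fixed finishing cabinet with pass box; origin on the table under the chamber's centre; own y runs from latch end through chamber to gate and cabinet, own x across (away from the robot at yaw 0). In mm: chamber grey box, outside x +-85, y +-95, walls 8, rim z 100, inner floor z 20. Tunnel y 95 to 240, top 100; cabinet x +-130, y 240 to 490, 220 high. Latch ledge x -37 to 53, y -95 to -180, top 105.
- gate (a joint): Inner gate: upright grey plate sliding vertically in the tunnel, with a black T bar on top (80 along pass box x, 18 along y, 14 high). 0 m = fully shut on its hard stop, 0.035 m = fully raised. Starts ajar by 0 to 25 mm, sometimes too little to see. Friction keeps it where it is left; about 3 N down on the bar lowers it.
- gate_handle (a point): Middle of the top face of the gate's T bar; in the pass box frame x 0, y 135 mm, z 150 mm when shut, higher by the gate's opening.
- latch (a joint): Thumb latch: steel slide plate (40 x 50 x 6 mm) on the ledge with an upright black tab; slides along pass box +x from 0 m (starts at 0 to 4 mm) to 0.030 m (hard stop). Its tongue holds the cover's lip down and frees it at about 0.018 m. Needs about 2 to 4 N; stays where it is left.
- latch_tab (a point): Middle of the top of the latch's upright tab (12 along x, 32 along y, 24 tall, standing on the slide plate); in the pass box frame x 0 when the latch reads 0, growing with the latch, y -150 mm, z 136.5 mm; slide plate top at z 112.5 mm.
- cover (a joint): Outer cover: clear panel, aluminium frame (170 x 190 x 6 mm) on the chamber, top z 106, hinged along x at pass box y 95, z 100 (gate side). 0 rad = shut, 1.85 = open stop. A damped spring (about 3 N at the free edge) opens it in about 2 s once the latch lets go and holds it open. Its free edge, with a lip to y -116, is at the latch side and swings up and over towards +y.
- cover_edge (a point): Middle of the cover's free edge, top face (y -95 mm, z 106 mm of the pass box when shut).
- bracket: Grey printed bearing bracket in the chamber, about 160 g: base plate 110 (own x) x 50 (own y) x 12 high, with an upright web in its middle, 60 along x, 24 thick along y, rounded top at 75 high, with a bore at 45 high. Origin at the centre of its underside, z up. The web's flat sides can be gripped across y.
- tray: Fixed long shallow steel tray, 100 (own x) x 200 (own y) x 20 high outside, walls and floor 5 thick; origin at the centre of its underside, inner floor at z 5.
- jar: Bystander: amber glass jar, diameter 60, 110 high, near the latch; origin at the underside's centre.
- bottle: Bystander: white bottle, diameter 64, 180 high, near the latch on the other side; origin at the underside's centre.
- bin: Bystander: empty black open bin, 100 (own x) x 140 (own y) x 65 high; origin at the underside's centre.

How it is judged:
By the outcome, as a careful person would: the job done as asked, in the order asked, and still so for the second after the job is handed in, with the robot touching nothing.
It also fails if it takes over 58 s, if anything falls off the work surface, if the arm or the gripper's body presses on something with over 40 N, if the wrist force passes 120 N, or if a joint passes its speed limit or range.

ROBOT

A 6-joint arm with a two-finger parallel gripper is mounted at the origin on the work surface. World frame = base frame: x ahead of the robot, y to its left, z up, the work surface at z = 0. Lengths are in mm, angles in rad, forces in N, time in s.
With the tool pointing down it reaches from about 300 to 775 mm from the base axis. Payload 14.6 kg.
Tool frame: the origin (TCP) lies on the centre line of the jaws, within the pads' length; the fingertips stand 19 mm ahead of it and the grasp point (between the pads) is the TCP (bot.tip_reach is the distance from the TCP to the fingertips, in mm); z points along the fingers, y is the line along which they close (so a half turn about z gives the same grasp; the last joint's range is limited). The gripper opens to 85 mm and grips with 20 to 120 N. Pads are 22 mm wide; open, the fingers measure 114 mm over their backs; the gripper's body (76 mm by 85 mm) begins 54 mm behind the grasp point. The pads swing forward as they close: fully open they stand 13 mm farther back than shut.
Start: joints at [1.226, 0.3, 1.521, -0, 1.321, -0.067], TCP at [150.83, 528.904, 250.281] pointing down, gripper open.
Joint ranges: [-3.03, 3.03], [-0.79, 2.21], [0.23, 2.52], [-1.04, 4.18], [0, 3.07], [-2.55, 2.55]. Speed limits (rad/s): [2.22, 2.22, 2.57, 3.14, 3.14, 3.14].

INTERFACE

Orientations are given as a unit quaternion [w, x, y, z].
In Python, from rig import bot gives the robot as it stands. Calls block until the motion is done:
- bot.move_to(position, orientation): joint-space move of the TCP to a pose.
- bot.servo_line(position, attitude=None, speed=150, until_force=None): straight line of the TCP; attitude=None keeps the orientation; speed is the mean speed in mm/s. With until_force (N) it stops when the force on the tool has changed by that much, and returns True; else False.
- bot.move_joints(angles): joint-space move.
- bot.move_gripper(opening, grip_force=None): finger opening in mm; grip_force is the grip in N (None keeps the last); returns when the fingers have stopped.
- bot.dwell(seconds).
- bot.ik(position, orientation): joint angles nearest the present ones, or None.
- bot.read_state(): the state.
- bot.read_camera(name): name is "side" or "top" or "wrist"; returns a dict with "image" (480x640x3 uint8, blue, green, red), "depth" (480x640 float32, mm along the optical axis (not along the pixel's ray), 0 where there is no reading), "fovy" (degrees; the focal length in pixels is half the picture's height over the tangent of half this angle, whatever the lens; pixels are square), "cx", "cy" (the principal point, pixels), "eye" and "attitude" of the camera in the world; the wrist camera has in their place "mount" (4x4, takes a point from camera to tool coordinates, whose origin is the TCP and whose axes are the flange's). Camera axes: x right, y down, z forward; pixel columns grow to the right and rows downward; lengths in mm; the calibration is good to about 2 mm. A picture is of the moment at which its call begins: read the wrist's pose just before it.
A pose or a line that the arm cannot do raises bot.MotionError and nothing moves.
- bot.finish_job(): hands the job in; it is judged then, once.
The state is a dict: "clock": time; "joint_positions": joint angles; "qvel": joint speeds; "effort": joint torques, N m; "ee_pos": TCP position; "tool_rot": TCP orientation; "ft_force": force on the tool from outside, world axes, zero at the start; "moment": the same for the moment, N m; "grip_width": finger opening in mm; "grip_force": force on a finger pad.
Only numpy, scipy, OpenCV 4.12 (cv2) and the standard library are available. Lean on these libraries where they do the work, as an engineer would, in place of code of your own. Each camera call takes 0.05 s, during which the arm holds its last target. There are 200 camera calls.

## Working session

There is one attempt and no reset: what is moved stays moved. The work goes in short steps, each a Python script; the robot and the scene stay as the last script left them, time stands still between calls to the robot, and variables do not carry over. Pictures are saved under pics/ and viewed, at most 10 in all, crops included, and the job is handed in when it is done.

```bash
ls; mkdir -p pics
cat > h.py <<'E'
import numpy as np, cv2
from scipy.spatial.transform import Rotation as R
from rig import bot
def quat(q): return R.from_quat([q[1],q[2],q[3],q[0]])
def wq(r):
    q=r.as_quat(); return [q[3],q[0],q[1],q[2]]
def att(c):
    a=np.array(c["attitude"],float)
    return a if a.shape==(3,3) else quat(a).as_matrix()
def snap(name):
    s=bot.read_state(); c=bot.read_camera(name)
    if name=="wrist":
        T=np.eye(4); T[:3,:3]=quat(s["tool_rot"]).as_matrix(); T[:3,3]=s["ee_pos"]
        T=T@np.array(c["mount"]); c["R"]=T[:3,:3]; c["e"]=T[:3,3]
    else: c["R"]=att(c); c["e"]=np.array(c["eye"],float)
    c["f"]=240/np.tan(np.radians(c["fovy"])/2)
    return c
def plane(c,uv,z):
    uv=np.atleast_2d(np.array(uv,float))
    d=np.c_[(uv[:,0]-c["cx"])/c["f"],(uv[:,1]-c["cy"])/c["f"],np.ones(len(uv))]@c["R"].T
    return c["e"]+d*((z-c["e"][2])/d[:,2])[:,None]
def cloud(c):
    v,u=np.mgrid[0:480,0:640]; d=c["depth"]
    p=np.stack([(u-c["cx"])/c["f"]*d,(v-c["cy"])/c["f"]*d,d],-1)@c["R"].T+c["e"]
    p[d<=0]=np.nan; return p
def down(yaw): # tool z down, tool y (closing line) at yaw+90deg ; tool x at yaw
    return wq(R.from_euler('z',yaw)*R.from_euler('x',np.pi))
E
python3 - <<'E'
from h import *
for n in ("top","side"):
    c=snap(n); cv2.imwrite(f"pics/{n}0.png",c["image"]); np.save(f"{n}0.npy",c,allow_pickle=True)
    print(n,c["e"],c["f"],c["R"].round(3).tolist())
    if n=="top":
        p=cloud(c); print((c["depth"]>0).mean(), np.nanmin(p[...,2]),np.nanmax(p[...,2]))
s=bot.read_state();print(s)
E
```

```text
pics
top [398.8722769  -28.79920751 913.0572925 ] 455.5611015798256 [[-0.106, -0.973, 0.207], [-0.994, 0.105, -0.019], [-0.003, -0.207, -0.978]]
0.99603515625 -769.0464570303285 223.74198581309759
side [ 234.8253055  -783.06583646  917.77795312] 540.8125375551168 [[0.909, -0.301, 0.289], [-0.417, -0.634, 0.651], [-0.013, -0.713, -0.702]]
{'clock': 0.1, 'joint_positions': array([ 1.22638700e+00,  3.00425519e-01,  1.52151539e+00, -1.09417195e-05,
        1.32073624e+00, -6.66110141e-02]), 'qvel': array([-2.24271904e-04, -9.46601470e-04,  7.54488386e-04,  2.90090125e-04,
        2.21116230e-05,  7.12347555e-05]), 'effort': array([ 3.90042042e-04, -5.44383609e+01, -3.62361217e+01, -1.38228061e-04,
        3.23103966e-03,  1.85173775e-05]), 'ee_pos': array([150.77601974, 528.72561251, 249.77410562]), 'tool_rot': array([-1.05465655e-04,  1.38451593e-01,  9.90369054e-01, -5.31916042e-04]), 'ft_force': array([-0.40118643,  0.47472756, -1.01924193]), 'moment': array([0.0086368 , 0.01901395, 0.02560246]), 'grip_force': 0.0, 'grip_width': 85.24182889503174}
```

View pics/top0.png

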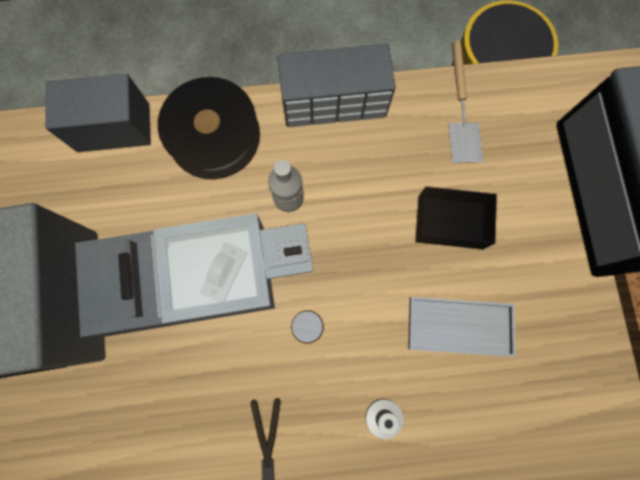

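View pics/side0.png

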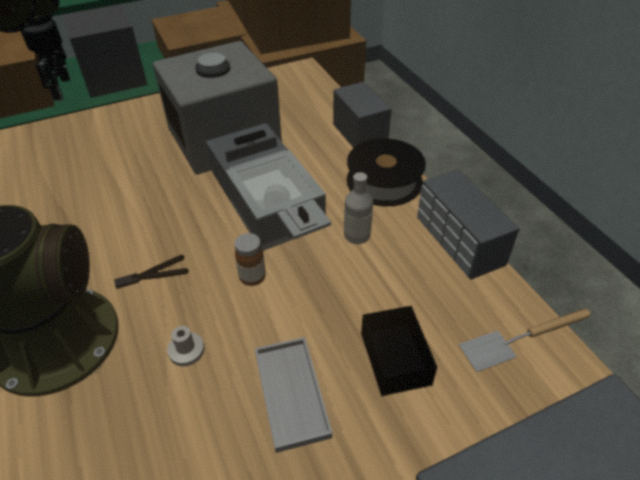

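The top view shows the pass box with chamber centre near (212,270), T bar near (125,276), latch tab near (292,251), jar near (307,326), bottle near (287,187), tray near (461,327) and bin near (456,217). The side view shows the same layout. I'll get a measurement from masks and depth, plus an enlarged crop to check it.

Run:
```python
from h import *
c=np.load("top0.npy",allow_pickle=True).item(); im=c["image"]; p=cloud(c)
g=im.max(2)
def rect(m,box,z,name):
    u0,v0,u1,v1=box; k=np.zeros_like(m,np.uint8); k[v0:v1,u0:u1]=m[v0:v1,u0:u1]
    cs,_=cv2.findContours(k,cv2.RETR_EXTERNAL,cv2.CHAIN_APPROX_NONE); q=max(cs,key=cv2.contourArea)[:,0,:]
    w=plane(c,q,z)[:,:2].astype(np.float32); r=cv2.minAreaRect(w); print(name,np.round(r[0],1),np.round(r[1],1),round(r[2],2)); 
rect(g<40,(105,240,131,310),165,"tbar")
rect(g<60,(275,238,305,262),136,"tab")
Z=p[...,2]
rect((Z>92)&(Z<118),(70,200,330,345),103,"box+ledge")
rect((Z>92)&(Z<118),(150,200,258,345),103,"chamber?")
rect((Z>12)&(Z<35),(395,285,530,370),20,"tray")
rect((Z>40)&(Z<80),(400,170,510,260),65,"bin")
for n,(u,v) in dict(tbar=(125,276),tab=(292,251),ledge=(275,262),frame=(164,270),frame2=(262,260),pane=(180,250),brk=(224,270),web=(226,258),tun=(95,280),jar=(307,326),bot=(282,168)).items(): print(n,p[v,u].round(1))
cv2.imwrite("pics/crop0.png",cv2.resize(np.clip(im[195:345,65:325].astype(float)*1.5,0,255).astype(np.uint8),None,fx=3,fy=3,interpolation=cv2.INTER_CUBIC))
```

```text
tbar [524. 269.] [70.4  5.6] 4.53
tab [542.1  -3. ] [ 9.3 23.9] 3.49
box+ledge [548.4 182.9] [226.  428.9] 3.35
chamber? [535.  157.7] [171.6 211.3] 3.19
tray [ 382.7 -308. ] [202. 100.] 79.89
bin [ 589.9 -322.8] [144.9 105.8] 77.57
tbar [525.8 278.9 155.4]
tab [541.9  -2.1 135.3]
ledge [530.   30.8 110.1]
frame [537.7 229.9 104.6]
frame2 [536.7  53.9 106.5]
pane [571.2 200.  103.6]
brk [526.4 123.4 103.3]
web [547.7 118.3 103.6]
tun [533.7 355.  100. ]
jar [412.6 -14.4 109.2]
bot [ 6.788e+02 -4.000e-01  1.780e+02]
```

View pics/crop0.png

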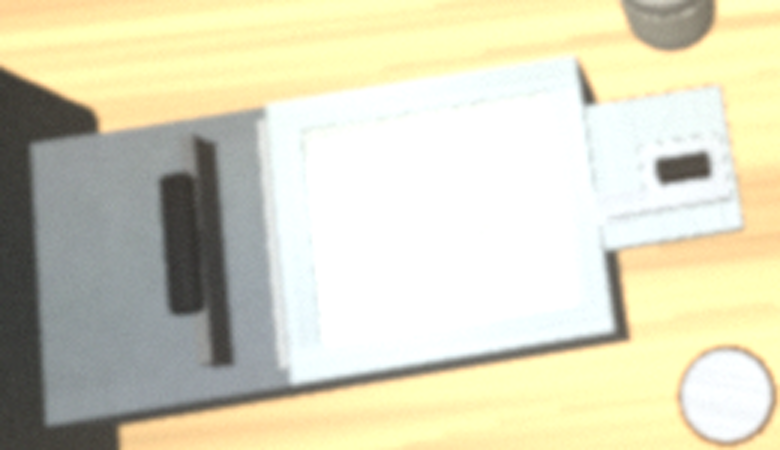

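The enlarged crop shows cover corners at about (577,58), (615,332), (290,385) and (265,105), T bar centre at (182,244), and latch tab centre at (684,167), all in crop pixels.

Run:
```python
from h import *
c=np.load("top0.npy",allow_pickle=True).item()
f=lambda q:np.array(q)/3+[65,195]
k=plane(c,f([(577,58),(615,332),(290,385),(265,105)]),106)[:,:2]
print(k.round(1)); L=k[:2].mean(0);G=k[2:].mean(0);print(L,G,np.linalg.norm(G-L),np.linalg.norm(k[0]-k[1]))
r=cv2.minAreaRect(k.astype(np.float32));print(r)
t=plane(c,f([(182,244)]),155)[0,:2]; tb=plane(c,f([(684,167)]),136.5)[0,:2]; l=plane(c,f([(722,87),(743,227)]),105)
print("tbar",t,"tab",tb,"ledge",l)
d=t-tb; print("dist",np.linalg.norm(d),"dir",np.degrees(np.arctan2(d[1],d[0]))-90)
d=G-L;print(np.degrees(np.arctan2(d[1],d[0]))-90)
d=t-L;print(np.degrees(np.arctan2(d[1],d[0]))-90)
p=cloud(c); m=np.zeros((480,640),bool)
m[250:305,120:132]=1; q=p[m&(p[...,2]>135)]; print(len(q),q.mean(0),np.median(q[:,2]))
```

```text
[[621.9  55.5]
 [454.5  46.7]
 [444.2 237. ]
 [612.9 245.9]]
[538.19195106  51.06552619] [528.53861212 241.48031132] 190.6593227459317 167.71131097151303
((533.5623779296875, 146.27227783203125), (168.9049835205078, 190.680908203125), 3.020461082458496)
tbar [525.2246598  277.94072155] tab [542.08633466  -3.91725741] ledge [[594.59295313 -30.65380955 105.        ]
 [508.05318577 -34.31329963 105.        ]]
dist 282.3618890439936 dir 3.4235424940286947
2.902203561714842
3.271241671712744
518 [525.80993897 279.63960234 152.57041979] 153.07384673230501
```

```bash
cat >> h.py <<'E'
C=np.array([533.6,146.3]); YAW=np.radians(3.1)
def pb(x,y,z):
    c,s=np.cos(YAW),np.sin(YAW); return [C[0]+c*x-s*y, C[1]+s*x+c*y, z]
E
python3 - <<'E'
from h import *
print(np.array(bot.read_camera("wrist")["mount"]).round(3), bot.tip_reach)
q=down(YAW+np.pi/2); h=pb(0,135,0)
bot.move_gripper(0)
bot.move_to([h[0],h[1],300],q)
c=snap("wrist"); cv2.imwrite("pics/w1.png",c["image"])
s=bot.read_state(); print(s["ee_pos"],s["ft_force"],s["clock"],s["joint_positions"].round(2))
bot.servo_line([h[0],h[1],215],speed=150)
print(bot.servo_line([h[0],h[1],155],speed=40,until_force=3))
s=bot.read_state(); print(s["ee_pos"],s["ft_force"],s["grip_width"],s["clock"])
E
```

```text
[[-1.00000e-03 -9.51000e-01 -3.10000e-01  7.92300e+01]
 [ 1.00000e+00 -1.00000e-03 -0.00000e+00  3.67000e-01]
 [-0.00000e+00 -3.10000e-01  9.51000e-01 -1.23858e+02]
 [ 0.00000e+00  0.00000e+00  0.00000e+00  1.00000e+00]] 19.0
[525.69516593 282.00428024 299.92768628] [ 0.1493488  -0.42481495 -0.57555218] 2.625 [0.43 0.37 1.31 0.   1.46 0.37]
True
[526.34677951 281.11837347 169.07744582] [0.92636965 0.23102553 6.87924017] -0.2792643314474459 4.4083
```

Run:
```python
from h import *
h=pb(0,135,0)
print(bot.servo_line([h[0],h[1],150],speed=15,until_force=15))
s=bot.read_state(); print(s["ee_pos"],s["ft_force"],s["clock"])
bot.dwell(.2); s=bot.read_state(); print(s["ee_pos"],s["ft_force"],s["clock"])
```

```text
True
[526.45988688 281.16655717 169.06311027] [-1.50858792 -0.81236249  6.21545041] 4.7833
[526.4672292  281.17078519 169.08086653] [-1.89654358 -0.99934815  6.55513064] 4.9833
```

View pics/w1.png

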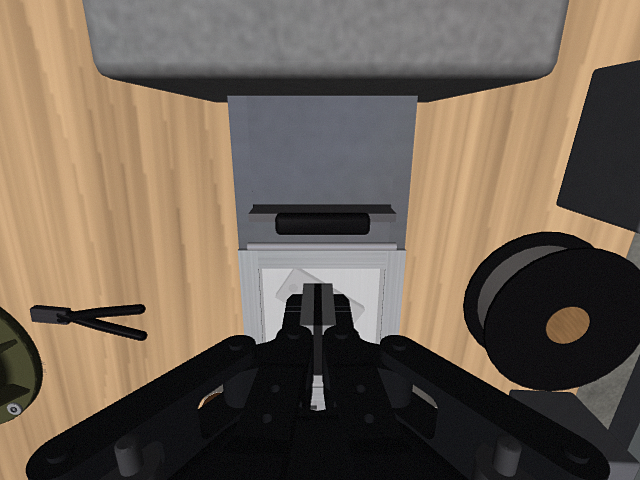

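The wrist view shows the T bar near (322,223), the bracket under the clear cover near (320,290), and nothing in the way. The tip stopped at z 150 with no give, so the gate is shut. I'll press once more to confirm it is firm, then push the latch with the hand tilted away from the cover's sweep.

Run:
```python
from h import *
h=pb(0,135,0)
print(bot.servo_line([h[0],h[1],155],speed=15,until_force=18)); s=bot.read_state(); print(s["ee_pos"],s["ft_force"])
bot.servo_line([h[0],h[1],300],speed=200)
ax=R.from_euler('z',YAW).apply([1,0,0]); r=R.from_rotvec(ax*np.radians(20))*quat(down(YAW+np.pi)); q=wq(r); d=r.apply([0,0,1])
T=lambda x,y,z: list(np.array(pb(x,y,z))-19*d)
bot.move_to(T(-42,-158,230),q)
bot.servo_line(T(-42,-158,122),speed=120)
s=bot.read_state(); print(s["ee_pos"],s["ft_force"],s["clock"],s["joint_positions"].round(2))
hit=bot.servo_line(T(22,-158,122),speed=30,until_force=18)
s=bot.read_state(); tip=s["ee_pos"]+19*d; rel=R.from_euler('z',-YAW).apply(tip-np.array(pb(0,0,0)))
print(hit,rel,s["ft_force"],s["clock"])
c=snap("top"); cv2.imwrite("pics/t2.png",c["image"])
```

```text
True
[526.5443143  281.2038313  169.04180314] [-2.49883287 -0.98688205  5.54706367]
[500.87408663 -20.2844093  140.5093256 ] [0.11928799 0.35438987 0.65396215] 9.1917 [-0.26  0.36  1.75  0.36  1.17 -2.05]
True [  17.25830134 -157.97846436  121.35329364] [-4.25854857 -1.60004672  4.09949602] 11.0167
```

View pics/t2.png

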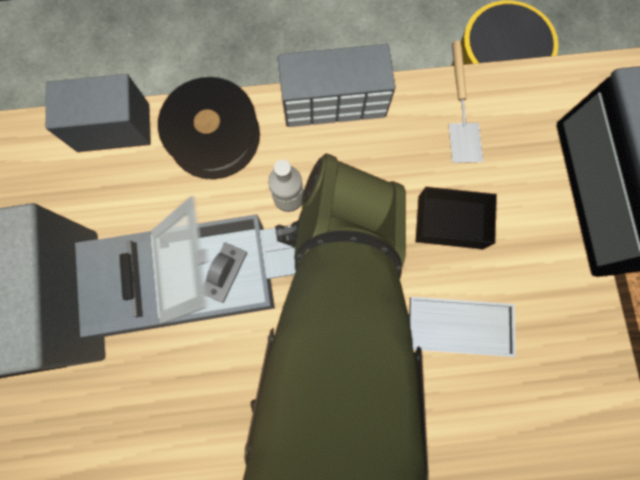

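The cover is swinging open and the bracket shows near (225,272). I'll back off and take the bracket and tray positions.

Run:
```python
from h import *
s=bot.read_state(); e=s["ee_pos"]
a=e+R.from_euler('z',YAW).apply([-12,0,0]); bot.servo_line(list(a),speed=100)
a[2]+=130; bot.servo_line(list(a),speed=200)
# look pose: hover on the latch side, camera toward robot/-y
b=pb(-10,-60,330); bot.move_to([b[0],b[1],330],down(YAW+np.pi))
c=snap("wrist"); np.save("w3.npy",c,allow_pickle=True); cv2.imwrite("pics/w3.png",c["image"])
t=snap("side"); cv2.imwrite("pics/s3.png",t["image"]); print(bot.read_state()["clock"], bot.read_state()["ft_force"])
```

```text
12.7917 [ 0.50200087 -0.02495658  0.38437265]
```

View pics/w3.png

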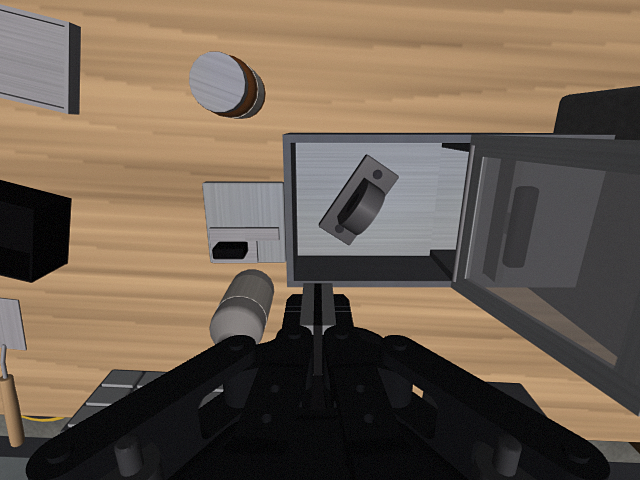

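View pics/s3.png

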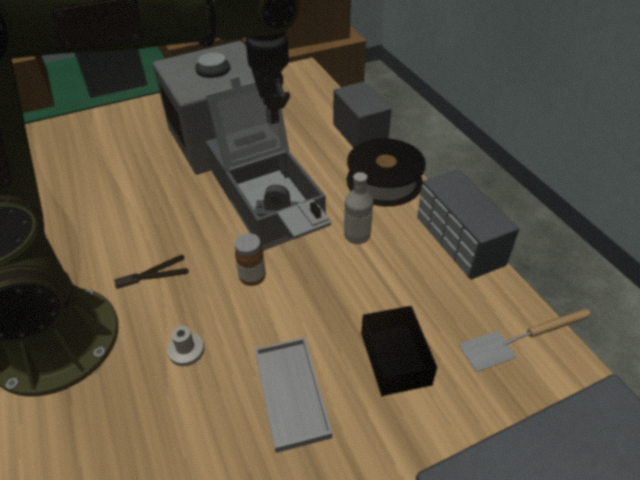

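Wrist view: bracket base corners at about (367,154), (399,177), (348,245) and (319,223), with the web top leaning to (362,212). The latch tab sits at the far end and the cover is upright. The side view shows the cover open and the jar and bottle standing.

Run:
```python
from h import *
c=np.load("w3.npy",allow_pickle=True).item(); p=cloud(c)
k=plane(c,[(367,154),(399,177),(348,245),(319,223)],32)[:,:2]; print(k.round(1)); print(cv2.minAreaRect(k.astype(np.float32)))
P=p[140:250,300:430].reshape(-1,3); P=P[np.isfinite(P).all(1)]
for lo,hi in ((27,37),(80,100)):
    q=P[(P[:,2]>lo)&(P[:,2]<hi)]; x=q[:,:2].astype(np.float32); 
    print(len(q),cv2.minAreaRect(x),np.median(q[:,2]),np.percentile(q[:,2],98))
print("tab px", p[245:258,215:247].reshape(-1,3)[::60].round(0))
tab=plane(c,[(230,247)],136.5)[0]; print(R.from_euler('z',-YAW).apply(tab-np.array(pb(0,0,136.5))))
print("tray", p[50:60,60:68].reshape(-1,3).mean(0))
# cover angle
print("cover edge-ish", [p[v,u].round(0).tolist() for u,v in((630,300),(600,250),(478,220))])
```

```text
[[477.8 144.9]
 [503.5 187.5]
 [596.7 131.5]
 [568.5  91.3]]
((537.2538452148438, 138.19305419921875), (49.77240753173828, 108.83708190917969), 59.02024459838867)
1924 ((537.52392578125, 138.9980010986328), (50.020729064941406, 109.72693634033203), 60.14615249633789) 32.278224387123714 34.28126710902724
1192 ((512.01025390625, 133.9512939453125), (105.56415557861328, 130.85833740234375), 3.1572563648223877) 92.65358253713856 99.89225503112891
tab px [[576. -21. 113.]
 [569.  13. 129.]
 [570.  10. 135.]
 [571.   7. 138.]
 [573.   3. 138.]
 [576.  -2. 136.]
 [578.  -6. 137.]]
[  26.87823943 -146.41112665    0.        ]
tray [ 385.4644403  -218.81351776   12.98554631]
cover edge-ish [[544.0, 290.0, 259.0], [519.0, 282.0, 235.0], [530.0, 250.0, 124.0]]
```

Run:
```python
from h import *
q=down(np.radians(150)); b=[537.4,138.8]
bot.move_gripper(62)
bot.move_to([*b,230],q)
bot.servo_line([*b,130],speed=150); print(bot.servo_line([*b,72],speed=80,until_force=8))
s=bot.read_state(); print(s["ee_pos"],s["ft_force"])
bot.move_gripper(0,40)
s=bot.read_state(); print(s["ee_pos"],s["grip_width"],s["grip_force"],s["ft_force"])
bot.servo_line([*b,150],speed=60); bot.servo_line([*b,270],speed=150)
s=bot.read_state(); print(s["grip_width"],s["grip_force"],s["ft_force"],s["clock"])
```

```text
False
[537.66738927 138.83814176  72.38343451] [ 0.31178496 -0.60415391 -0.07331352]
[537.57280672 138.82349386  72.40866609] 23.586682797919703 40.82579791545868 [-1.57769872  0.02081235  4.46451429]
23.370698516025918 40.13326406478882 [-0.76209299 -0.16950511 -1.92859309] 18.6
```

Run:
```python
from h import *
q=down(np.radians(79.9)); b=[382.7,-308.0]
bot.move_to([*b,270],q)
bot.servo_line([*b,85],speed=150)
print(bot.servo_line([*b,50],speed=20,until_force=3))
bot.dwell(.2); s=bot.read_state(); print(s["ee_pos"],s["ft_force"],s["clock"])
if s["ee_pos"][2]<62:
    bot.move_gripper(55); bot.dwell(.2)
    bot.servo_line([*b,200],speed=150)
    bot.move_joints([-1.2,*bot.read_state()["joint_positions"][1:]])
    t=snap("top"); cv2.imwrite("pics/t4.png",t["image"]); np.save("t4.npy",t,allow_pickle=True)
    sd=snap("side"); cv2.imwrite("pics/s4.png",sd["image"])
    p=cloud(t); im=t["image"]
    k=np.zeros((480,640),np.uint8); k[238:265,270:308]=(im.max(2)<60)[238:265,270:308]
    m=max(cv2.findContours(k,0,1)[0],key=cv2.contourArea)[:,0]; 
    w=plane(t,m,136.5); r=cv2.minAreaRect(w[:,:2].astype(np.float32)); print(r)
    print("latch moved to",R.from_euler('z',-YAW).apply([*r[0],0]-np.array(pb(0,0,0))))
    print(bot.read_state()["clock"])
```

```text
True
[ 382.5536887  -307.92438389   57.31479646] [-1.76326059  1.17611336  6.72824877] 23.1667
((565.7855834960938, 6.908448219299316), (5.226139068603516, 3.1575560569763184e-05), 83.85453033447266)
latch moved to [  24.60035572 -140.92813414    0.        ]
25.8583
```

View pics/t4.png

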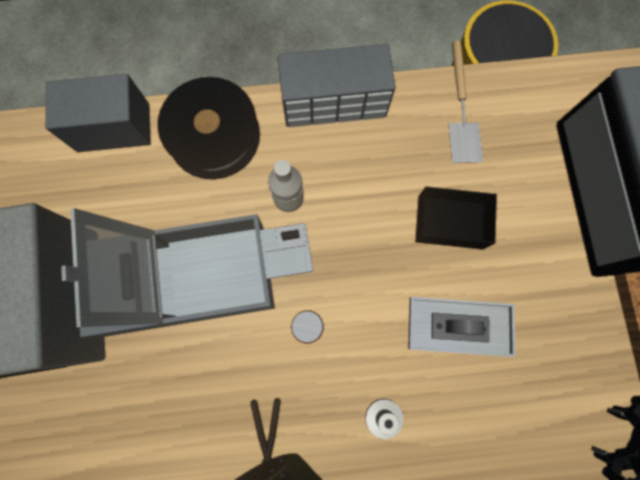

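View pics/s4.png

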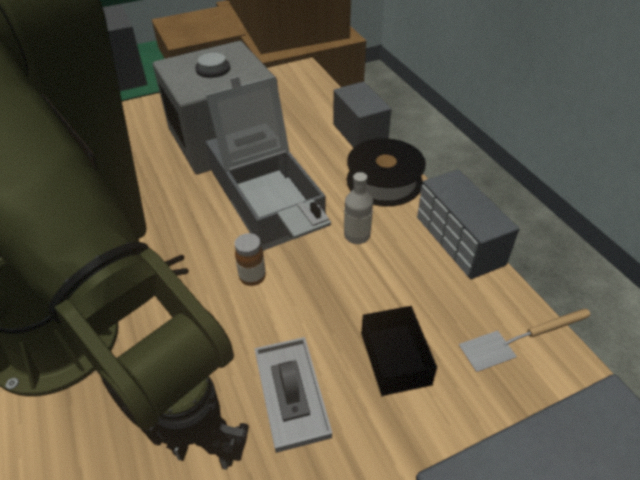

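The bracket lies lengthwise in the tray near (461,327), the cover is open, and the jar, bottle and bin haven't moved. The latch tab is near (290,236), which my mask cut off, so I'll redo that measurement.

Run:
```python
from h import *
for f,(v0,v1) in (("top0.npy",(238,262)),("t4.npy",(226,248))):
    t=np.load(f,allow_pickle=True).item(); k=np.zeros((480,640),np.uint8); k[v0:v1,275:305]=(t["image"].max(2)<60)[v0:v1,275:305]
    M=cv2.moments(k,True); w=plane(t,[(M['m10']/M['m00'],M['m01']/M['m00'])],136.5)[0]
    print(M['m00'],R.from_euler('z',-YAW).apply(w-np.array(pb(0,0,136.5))))
p=cloud(t); e=p[270:280,80:84].reshape(-1,3); e=np.nanmedian(e,0); print(R.from_euler('z',-YAW).apply(e-np.array(pb(0,0,0))))
```

```text
60.0 [   0.23901807 -148.95083417    0.        ]
72.0 [  28.88322343 -148.34846895    0.        ]
[-10.91355346 146.5822542  273.5859256 ]
```

The latch is at its stop (about 29–30 mm). The cover is at about 1.86 rad, which is fully open.

```bash
python3 -c "
from h import *
print(bot.finish_job())"
```

```text
the job is handed in; nothing more can be done
None
```

I pressed the gate's T bar and it held firm at its shut height, pushed the latch to its stop so the cover sprang fully open, and set the bracket flat and lengthwise in the tray; I handed the job in at about 26 s, and it returned no verdict.

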